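# Close up the paint box: palette flap down, then the lid

## Robot

A 6-joint arm with a two-finger parallel gripper is mounted at the origin on the work surface. World frame = base frame: x ahead of the robot, y to its left, z up, the work surface at z = 0. Lengths are in mm, angles in rad, forces in N, time in s.
With the tool pointing down it reaches from about 275 to 1000 mm from the base axis. Payload 8.4 kg.
Tool frame: the origin (TCP) lies between the finger pads; the fingertips stand 22 mm ahead of it and the grasp point (between the pads) lies 3 mm ahead of it; z points along the fingers, y is the line along which they close (so a half turn about z gives the same grasp; the last joint's range is limited). The gripper opens to 85 mm and grips with 20 to 120 N. Pads are 22 mm wide; open, the fingers measure 114 mm over their backs; the gripper's body (76 mm by 85 mm) begins 54 mm behind the grasp point. The pads swing forward as they close: fully open they stand 13 mm farther back than shut.
Start: joints at [-1.174, 0.353, 1.633, -0, 1.155, -0.002], TCP at [242.694, -575.958, 253.281] pointing down, gripper open.
Joint ranges: [-2.63, 2.63], [-0.92, 2.1], [0.06, 2.66], [-1.3, 4.44], [0, 2.69], [-3.02, 3.02]. Speed limits (rad/s): [2.22, 2.22, 2.79, 3.14, 3.14, 3.14].

## Interface

Orientations are given as [roll, pitch, yaw] about the fixed x, y, z axes, in that order (R = Rz(yaw) Ry(pitch) Rx(roll)).
In Python, from rig import r, grab_frame gives the robot as it stands.
- The arm moves only by the shell command python3 -m inch 'ROWS' [FORCE]. ROWS is JSON, a list of rows, each a list of 7 numbers: the turn, a rotation vector about the tool's x, y, z as a fraction of full scale, then the shift along the tool's x, y, z as a fraction of full scale, then the closure, from 0 (fully open) to 1 (shut). In form: [[rx, ry, rz, dx, dy, dz, fingers], ...]. A call has 1 to 8 rows; each row shifts and turns the commanded pose from where the row before left it, along the tool's axes as they then stand; what a row does not reach is not made up. Full scale, the value 1, is 2.5 cm for a shift and pi rad for a turn. A row lasts 1/12 s, in which the tool goes at most 41.7 mm and 7.16 degrees, less where a joint would pass 70% of its speed; a pose out of reach is approached as far as the arm can. A call with a number of a shift or a turn outside -1 to 1 is refused whole. A call with a gripper value outside its range is refused whole. The fingers move at their own pace and stop on an object; FORCE is the grip in N (left out, the last holds). Time passes only in rows, so rows that do not move let the fingers close. It gives the time, the measured TCP pose, the force, the opening and the grip force at its end, in the units of the state.
- r.sense(): the state, without advancing time (a new reading comes with each control period).
- grab_frame(name): name is "side" or "top" or "wrist"; returns a dict with "pixels" (384x512x3 uint8, red, green, blue), "z_map" (384x512 float32, mm along the optical axis (not along the pixel's ray), 0 where there is no reading), "vertical_fov" (degrees; the focal length in pixels is half the picture's height over the tangent of half this angle, whatever the lens; pixels are square), "cx", "cy" (the principal point, pixels), "cam_to_world" (4x4, takes a point from camera to world coordinates). Camera axes: x right, y down, z forward; pixel columns grow to the right and rows downward; lengths in mm; the calibration is good to about 2 mm. A picture is of the moment at which its call begins.
- r.sign_off(): hands the job in; it is judged then, once.
The state is a dict: "clock": time; "qpos": joint angles; "qvel": joint speeds; "joint_efforts": joint torques, N m; "eef_pos": TCP position; "tcp_rot": TCP orientation; "contact_force": force on the tool from outside, world axes, zero at the start; "wrist_torque": the same for the moment, N m; "opening": opening from 0.0 (shut) to 1.0 (fully open); "grasp_force": force on a finger pad.
Only numpy, scipy, OpenCV 4.12 (cv2) and the standard library are available. Lean on these libraries where they do the work, as an engineer would, in place of code of your own. Each camera call takes 0.05 s, during which the arm holds its last target. There are 200 camera calls.

## Task

Close up the wooden paint box on the studio table by pushing only: first push the upright palette flap down until it lies flat inside the box, then push the standing lid over and shut on top of it. Nothing is to be picked up: the things in and around the box stay where they are.

Things in the scene. Friction and masses are not known exactly. Their poses are not given: they have to be found in the camera images.
- paintbox: Open wooden box fixed to the table, 280 (its x) x 240 (its y) x 70 mm high, walls 8 mm. Origin: centre of its underside on the table; x along the two hinges, y towards the lid's side, z up. In it a low divider 6 mm thick at y = +40 mm, top at 46 mm height.
- lid (a joint): Angle (rad) of the lid: plain board 280 x 240 x 10 mm, 0.3-0.5 kg, no handle, hinged along the box's +y top edge (hinge line at box y +120, z 70.5 mm, in the board's underside). 0 = shut flat on the rim, top at 80.5 mm; 1.57 = upright, edge 310 mm above the table; more = leaning outwards (stop 2.05). Stiff hinge: stays at any angle, never falls; 0.5 to 5 N at 200 mm from the hinge pushes it shut.
- lid_edge (a point): Middle of the lid's free edge, on its outer face (the top face when shut); 240 mm from the hinge line.
- lid_hinge (a point): Middle of the lid's hinge line.
- flap (a joint): Angle (rad) of the palette flap: plywood 250 x 130 x 6 mm, 0.1-0.17 kg, paint dabs, hinged inside the box's -y side (hinge line at box y -100, z 55 mm, in the board's underside). 0 = flat over the tubes, top at 61 mm, 9 mm below the rim; 1.57 = upright, edge 185 mm above the table; more = leaning outwards to -y (stop 1.95). Stiff hinge: stays at any angle; under 2 N at 100 mm pushes it down.
- flap_edge (a point): Middle of the flap's free edge, on its outer face (the top face when folded down); 130 mm from the hinge line.
- flap_hinge (a point): Middle of the flap's hinge line.
- tube_a: Aluminium paint tube 110 mm long, 24 mm thick, lying in the box below where the flap folds. Loose; origin under its middle.
- tube_b: A second such tube with a white cap, lying in the box. Loose; origin under its middle.
- brush_in: Brush 200 mm long lying in the narrow compartment of the box on the lid's side. Loose; origin under it.
- turps_jar: Closed amber glass jar, 60 mm across, 60 mm high, standing close outside the box's flap side (-y). Loose; origin under its centre.
- knife: Palette knife 210 mm long lying on the table outside the lid's side (+y), partly under the leaning lid. Loose; origin under it.
- medium_can: Steel can 50 x 85 x 138 mm with a paper label, standing beyond the box's +x side. Loose; origin under its centre.
- rinse_cup: Steel cup 72 mm across, 50 mm high, standing beyond the box's +x side. Loose; origin under its centre.
- loose_brush: Brush about 240 mm long lying on the table outside the flap's side (-y), beyond the jar. Loose; origin under it.

How it is judged:
By the outcome, as a careful person would: the job done as asked, in the order asked, and still so for the second after the job is handed in, with the robot touching nothing.
It also fails if it takes over 64 s, if anything falls off the work surface, if the arm or the gripper's body presses on something with over 40 N, if the wrist force passes 120 N, or if a joint passes its speed limit or range.

## Working session

There is one attempt and no reset: what is moved stays moved. The work goes in short steps, Python scripts to look and compute and a shell command to move; the robot and the scene stay as the last step left them, time stands still between calls to the robot, and variables do not carry over. Pictures are saved under pics/ and viewed, at most 10 in all, crops included, and the job is handed in when it is done.

```bash
mkdir -p pics; ls; python3 - <<'E'
from rig import r, grab_frame
import cv2,numpy as np
for n in("side","top"):
    f=grab_frame(n); cv2.imwrite(f"pics/{n}0.png",f["pixels"][:,:,::-1]); np.savez(f"{n}0.npz",**f)
    print(n,f["vertical_fov"],f["cx"],f["cy"],np.round(f["cam_to_world"],3).tolist())
print(r.sense())
E
```

```text
pics
side 46.83320066168015 256.4246700191381 193.12387389513225 [[-0.693, -0.565, 0.449, 69.432], [-0.721, 0.535, -0.44, 529.434], [0.008, -0.628, -0.778, 983.969], [0.0, 0.0, 0.0, 1.0]]
top 45.75492981078105 259.09597965339793 194.10245672623915 [[-0.001, -0.997, 0.083, 499.068], [-1.0, 0.001, 0.004, 15.388], [-0.004, -0.083, -0.997, 1277.092], [0.0, 0.0, 0.0, 1.0]]
{'clock': 0.1, 'qpos': array([-1.17439304e+00,  3.53579538e-01,  1.63409279e+00,  1.01916496e-06,
        1.15521823e+00, -2.38349448e-03]), 'qvel': array([-3.00332506e-04, -1.30933339e-03,  2.07248969e-04,  1.16196866e-04,
        8.26366886e-05,  2.37208271e-04]), 'joint_efforts': array([ 8.11826449e-04, -6.06355047e+01, -3.42820501e+01,  6.28446799e-06,
        3.78088400e-03,  6.83422599e-06]), 'eef_pos': array([ 242.53361812, -575.56192718,  252.6222093 ]), 'tcp_rot': array([-3.14029476e+00, -4.02541942e-06,  3.98786368e-01]), 'contact_force': array([ 0.57548558, -0.2057818 ,  0.23612283]), 'wrist_torque': array([-0.01820602,  0.01947882,  0.02092702]), 'grasp_force': 0.0, 'opening': 1.0024832822009493}
```

View pics/side0.png

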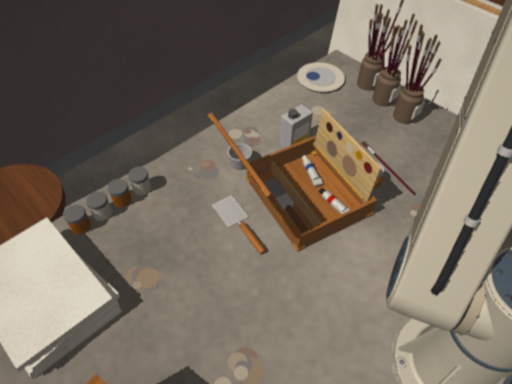

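View pics/top0.png

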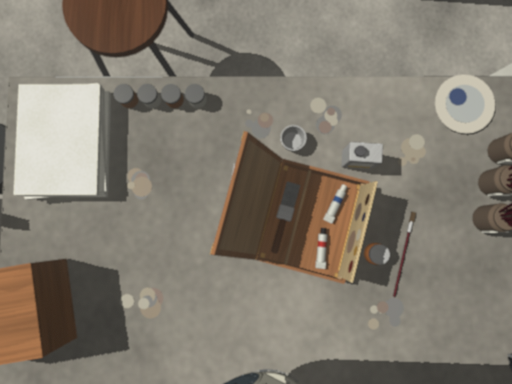

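The side view shows the box at about (315,190), with the lid leaning outwards (edge from (210,115) to (265,195)) and the flap upright near (350,155). In the top view the box spans (245–376, 155–283), with the lid to the left (215–285, 135–255), the flap at (360,230), the jar at (377,254) and the can at (365,152).

```bash
cat > h.py <<'E'
import numpy as np
def cloud(f):
    z=f["z_map"];h,w=z.shape;fl=h/2/np.tan(np.radians(float(f["vertical_fov"]))/2)
    v,u=np.mgrid[:h,:w]
    p=np.stack([(u-f["cx"])*z/fl,(v-f["cy"])*z/fl,z],-1)
    T=f["cam_to_world"];return p@T[:3,:3].T+T[:3,3],z>0
E
python3 - <<'E'
from h import *
import cv2
from scipy.optimize import minimize
P=[]
for n in("top","side"):
    p,ok=cloud(np.load(n+"0.npz"))
    q=p[ok]; m=(q[:,0]>380)&(q[:,0]<800)&(q[:,1]>-330)&(q[:,1]<200)&(q[:,2]>3);q=q[m]
    P.append(q)
    rim=q[(abs(q[:,2]-70)<4)]
    print(n,len(q),len(rim),cv2.minAreaRect(rim[:,:2].astype(np.float32)))
A=np.vstack(P); np.save("A.npy",A)
rim=A[abs(A[:,2]-70)<4][:,:2]
def loc(c,q):
    d=q[:,:2]-c[:2];C,S=np.cos(c[2]),np.sin(c[2]);return np.c_[d[:,0]*C+d[:,1]*S,-d[:,0]*S+d[:,1]*C]
def cost(c):
    l=loc(c,rim);a=abs(abs(l[:,0])-136);b=abs(abs(l[:,1])-116)
    a=np.hypot(a,np.maximum(abs(l[:,1])-120,0));b=np.hypot(b,np.maximum(abs(l[:,0])-140,0))
    return np.minimum(np.minimum(a,b),15).sum()/len(l)
best=min((minimize(cost,[x,y,t],method="Nelder-Mead") for x in(560,590,620) for y in(-90,-60,-30,-120) for t in(-.25,-.15,0,.15,.25)),key=lambda s:s.fun)
c=best.x;print(c,best.fun)
for i,q in enumerate(P):
    l=np.c_[loc(c,q),q[:,2]]
    for n,m in(("lid",(l[:,1]>118)&(l[:,2]>90)&(abs(l[:,0])<135)),("flap",(l[:,1]<-85)&(l[:,2]>80)&(abs(l[:,0])<120)&(l[:,1]>-140))):
        s=l[m]
        if len(s)>10:
            k=np.polyfit(s[:,2],s[:,1],1);print(i,n,len(s),"y=",k,"zmax",s[:,2].max(),"ymin/max",s[:,1].min(),s[:,1].max(),"ang",np.arctan2(1,-k[0]) if n=="flap" else np.arctan2(1,-k[0]), "x",s[:,0].min(),s[:,0].max())
    for n,b in(("can",(-80,240,40,300)),("jar",(-140,140,-220,-150))):
        s=l[(l[:,0]>(145 if n=="can" else -140))&(l[:,0]<260)&(l[:,1]>b[2]-(150 if n=="can" else 0))&(l[:,1]<b[3])&(l[:,2]>30)]
        if len(s):print(n,s.min(0).round(),s.max(0).round())
E
```

```text
top 17686 860 ((556.943359375, -158.21725463867188), (300.6189880371094, 351.185791015625), 75.31098175048828)
side 12760 699 ((567.4744873046875, -126.35357666015625), (254.2176513671875, 361.9539794921875), 74.59674835205078)
[ 5.28867959e+02 -1.21711575e+02 -2.61082294e-01] 4.575943917607825
0 lid 4804 y= [ 0.42189091 86.77570176] zmax 295.26075597652357 ymin/max 124.52055535355112 219.14296968595306 ang 1.9700306061659674 x -134.96674934354564 134.9875081793396
0 flap 1318 y= [-8.91019824e-02 -9.56610280e+01] zmax 190.6428458595742 ymin/max -117.4898871903945 -102.39856303839679 ang 1.481929025941864 x -119.96960674399898 119.64091979731225
can [ 171. -110.   30.] [242. 140. 143.]
jar [ -69. -220.   30.] [ -13. -166.   66.]
1 lid 534 y= [  0.36695711 108.90975407] zmax 293.2016153013475 ymin/max 142.07426174520523 220.77784761335505 ang 1.9224971188746944 x -133.6161925888185 134.51271589205967
1 flap 2111 y= [-7.84601494e-02 -9.49720231e+01] zmax 186.34941434751545 ymin/max -118.32157492010808 -98.50469482619687 ang 1.492496585381088 x -119.94646811702381 119.98623007039326
can [ 167. -110.   30.] [242. 142. 140.]
jar [ -72. -218.   30.] [ -24. -181.   65.]
```

```bash
cat >> h.py <<'E'
C=np.array([528.9,-121.7]);TH=-.261
def box(p):
    d=np.asarray(p[:2])-C;c,s=np.cos(TH),np.sin(TH);return np.array([d[0]*c+d[1]*s,-d[0]*s+d[1]*c,p[2]])
def st():
    from rig import r
    s=r.sense();print("t",round(s["clock"],2),"tip box xyz",(box(s["eef_pos"])-[0,0,22]).round(1),"rot",s["tcp_rot"].round(3),"F",s["contact_force"].round(1),"open",round(s["opening"],2))
E
python3 -m inch '[[0,0,0.035,0,0,0,1],[0,0,0.035,0,0,0,1],[0,0,0.035,0,0,0,1],[0,0,0.035,0,0,0,1],[0,0,0.035,0,0,0,1],[0,0,0.035,0,0,0,1],[0,0,0,0,0,0,1],[0,0,0,0,0,0,1]]' 20
python3 -c "from h import *;st()"
```

```text
clock: 0.77
eef_pos: [242.6, -575.8, 252.9]
tcp_rot: [-3.141, 0.0, -0.258]
contact_force: [-0.4, -0.1, -0.7]
opening: 0.001
grasp_force: 0.0
t 0.77 tip box xyz [-159.4 -512.6  230.9] rot [-3.141  0.    -0.258] F [-0.4 -0.1 -0.7] open 0.0
```

```bash
python3 -m inch '[[0,0,0,0.4,-0.87,0,1],[0,0,0,0.4,-0.87,0,1],[0,0,0,0.4,-0.87,0,1],[0,0,0,0.4,-0.87,0,1],[0,0,0,0.4,-0.87,0,1],[0,0,0,0.4,-0.87,0,1],[0,0,0,0.4,-0.87,0,1],[0,0,0,0.4,-0.87,0,1]]'
python3 -m inch '[[0,0,0,0.4,-0.87,0,1],[0,0,0,0.4,-0.87,0,1],[0,0,0,0.4,-0.87,0,1],[0,0,0,0.4,-0.87,0,1],[0,0,0,0.4,-0.87,0,1],[0,0,0,0.4,-0.7,0,1],[0,0,0,0.4,-0.7,0,1],[0,0,0,0,0,0,1]]'
python3 - <<'E'
from h import *;st()
from rig import grab_frame
import cv2
cv2.imwrite("pics/s1.png",grab_frame("side")["pixels"][:,:,::-1])
E
```

```text
clock: 1.43
eef_pos: [365.5, -427.5, 253.2]
tcp_rot: [-3.142, 0.0, -0.257]
contact_force: [0.2, 0.1, -0.1]
opening: -0.003
grasp_force: 0.0
clock: 2.1
eef_pos: [471.6, -305.5, 253.3]
tcp_rot: [-3.141, -0.001, -0.255]
contact_force: [0.0, -0.5, 0.5]
opening: 0.001
grasp_force: 0.0
t 2.1 tip box xyz [  -7.9 -192.4  231.3] rot [-3.141e+00 -1.000e-03 -2.550e-01] F [ 0.  -0.5  0.5] open 0.0
```

View pics/s1.png

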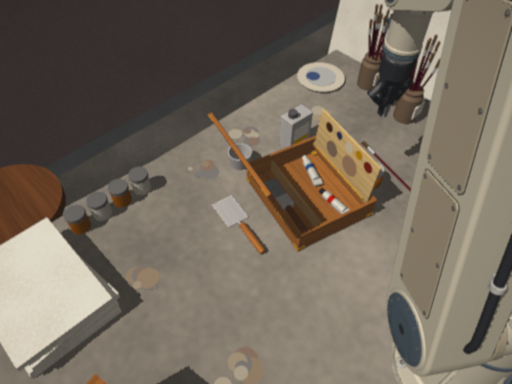

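The gripper, at about (385,100), hangs over the area behind the flap (the flap's top edge runs from (320,112) to (380,180)) and is clear of everything.

```bash
python3 -m inch '[[0,0,0,0.1,0,0.75,1],[0,0,0,0.1,0,0.75,1],[0,0,0,0.1,0,0.75,1],[0,0,0,0,0,0.75,1],[0,0,0,0,-0.8,0,1],[0,0,0,0,-0.8,0,1],[0,0,0,0,0,0,1],[0,0,0,0,0,0,1]]'
python3 -c "from h import *;st()"
python3 -m inch '[[0,0,0,0,-0.4,0,1],[0,0,0,0,-0.4,0,1],[0,0,0,0,-0.4,0,1],[0,0,0,0,-0.5,0,1],[0,0,0,0,-0.5,0.05,1],[0,0,0,0,-0.5,0.15,1],[0,0,0,0,-0.5,0.2,1],[0,0,0,0,0,0,1]]'
python3 -c "from h import *;st()"
```

```text
clock: 2.82
eef_pos: [486.8, -271.1, 178.2]
tcp_rot: [3.141, 0.0, -0.258]
contact_force: [-0.4, 0.4, 0.8]
opening: -0.0
grasp_force: 0.0
t 2.82 tip box xyz [  -2.1 -155.2  156.2] rot [ 3.141  0.    -0.258] F [-0.4  0.4  0.8] open -0.0
clock: 3.48
eef_pos: [507.8, -191.0, 167.2]
tcp_rot: [-3.141, 0.002, -0.259]
contact_force: [-1.1, 0.7, 0.5]
opening: -0.001
grasp_force: 0.0
t 3.48 tip box xyz [ -2.5 -72.4 145.2] rot [-3.141e+00  2.000e-03 -2.590e-01] F [-1.1  0.7  0.5] open -0.0
```

```bash
python3 -m inch '[[0,0,0,0,-0.45,0.28,1],[0,0,0,0,-0.45,0.28,1],[0,0,0,0,-0.27,0.29,1],[0,0,0,0,-0.27,0.29,1],[0,0,0,0,-0.21,0.34,1],[0,0,0,0,-0.21,0.34,1],[0,0,0,0,0,0,1],[0,0,0,0,0,0,1]]'
python3 - <<'E'
from h import *;st()
from rig import grab_frame
import cv2
cv2.imwrite("pics/s2.png",grab_frame("side")["pixels"][60:280,180:450,::-1])
E
```

```text
clock: 4.15
eef_pos: [519.2, -148.4, 121.9]
tcp_rot: [3.142, 0.002, -0.261]
contact_force: [0.3, -0.1, -0.6]
opening: 0.003
grasp_force: 0.0
t 4.15 tip box xyz [ -2.4 -28.3  99.9] rot [ 3.142e+00  2.000e-03 -2.610e-01] F [ 0.3 -0.1 -0.6] open 0.0
```

View pics/s2.png

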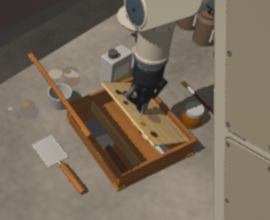

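The picture shows the flap folded partway down under the fingers (crop ~(150,110)). I'll keep going down.

```bash
python3 -m inch '[[0,0,0,0,-0.2,0.38,1],[0,0,0,0,-0.2,0.38,1],[0,0,0,0,-0.1,0.35,1],[0,0,0,0,-0.05,0.3,1],[0,0,0,0,0,0.1,1],[0,0,0,0,0,0.06,1],[0,0,0,0,0,0,1],[0,0,0,0,0,0,1]]'
python3 -c "from h import *;st()"
```

```text
clock: 4.87
eef_pos: [523.3, -135.5, 83.4]
tcp_rot: [3.142, 0.0, -0.261]
contact_force: [-1.1, -0.6, 0.6]
opening: 0.001
grasp_force: 0.0
t 4.87 tip box xyz [ -1.9 -14.7  61.4] rot [ 3.142  0.    -0.261] F [-1.1 -0.6  0.6] open 0.0
```

Press a little more until there is a force, checking each time.

```bash
python3 -m inch '[[0,0,0,0,0,0.06,1],[0,0,0,0,0,0,1],[0,0,0,0,0,0,1]]'
python3 -m inch '[[0,0,0,0,0,0.06,1],[0,0,0,0,0,0,1],[0,0,0,0,0,0,1]]'; python3 -c "from h import *;st()"
```

```text
clock: 5.12
eef_pos: [523.5, -135.5, 82.9]
tcp_rot: [-3.142, -0.0, -0.261]
contact_force: [-3.1, 1.7, 12.3]
opening: -0.0
grasp_force: 6.1
clock: 5.37
eef_pos: [523.6, -135.6, 82.7]
tcp_rot: [-3.142, -0.001, -0.261]
contact_force: [-8.3, 3.1, 28.7]
opening: 0.003
grasp_force: 14.7
t 5.37 tip box xyz [ -1.6 -14.8  60.7] rot [-3.142e+00 -1.000e-03 -2.610e-01] F [-8.3  3.1 28.7] open 0.0
```

The flap is on its stop: tip at 60.7 mm with 29 N. Now up and over the lid.

```bash
python3 -m inch '[[0,0,0,0,0,-0.8,1],[0,0,0,0,0,-1,1],[0,0,0,0,0,-1,1],[0,0,0,0,0,-1,1],[0,0,0,0,0,-1,1],[0,0,0,0,0,-1,1],[0,0,0,0,0,-1,1],[0,0,0,0,0,-1,1]]'
python3 -m inch '[[0,0,0,0,0,-1,1],[0,0,0,0,0,-1,1],[0,0,0,0,0,-1,1],[0,0,0,0,0,-1,1],[0,0,0,0,-0.5,-0.2,1],[0,0,0,0,-0.5,0,1],[0,0,0,0,0,0,1],[0,0,0,0,0,0,1]]'
python3 - <<'E'
from h import *;st()
from rig import grab_frame
f=grab_frame("top");import cv2
p,ok=cloud(f);q=p[ok];l=np.array([box(a) for a in q[(q[:,2]>40)&(abs(q[:,0]-560)<300)&(abs(q[:,1])<350)]])
s=l[(abs(l[:,0])<110)&(l[:,1]>-90)&(l[:,1]<20)&(l[:,2]<200)]
print("flap z",np.percentile(s[:,2],[5,50,95]),len(s))
cv2.imwrite("pics/t3.png",f["pixels"][:,:,::-1])
E
```

```text
clock: 6.03
eef_pos: [523.1, -135.5, 276.8]
tcp_rot: [3.142, -0.0, -0.261]
contact_force: [1.6, -0.1, -0.3]
opening: 0.002
grasp_force: 0.0
clock: 6.7
eef_pos: [529.4, -110.4, 379.0]
tcp_rot: [3.141, 0.002, -0.259]
contact_force: [0.6, 0.4, -0.4]
opening: 0.002
grasp_force: 0.0
t 6.7 tip box xyz [ -2.5  11.1 357. ] rot [ 3.141e+00  2.000e-03 -2.590e-01] F [ 0.6  0.4 -0.4] open 0.0
flap z [56.15076378 60.32116296 64.12617491] 582
```

View pics/t3.png

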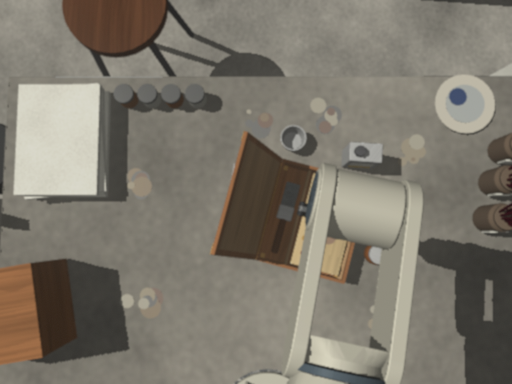

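The flap lies flat (pale board at (325,255), median height 60 mm). The lid is still open at (215–285, 135–260) and the jar stands where it was.

```bash
python3 -m inch '[[0,0,0,0,-0.9,0,1],[0,0,0,0,-0.9,0,1],[0,0,0,0,-0.9,0,1],[0,0,0,0,-0.9,0,1],[0,0,0,0,-0.9,0,1],[0,0,0,0,-0.9,0,1],[0,0,0,0,-0.9,0,1],[0,0,0,0,-0.9,0,1]]'
python3 -m inch '[[0,0,0,0,-0.9,0,1],[0,0,0,0,-0.9,0,1],[0,0,0,0,-0.9,0,1],[0,0,0,0,-0.7,0,1],[0,0,0,0,0,0,1],[0,0,0,0,0,0,1]]'
python3 -c "from h import *;st()"
```

```text
clock: 7.42
eef_pos: [576.0, 63.4, 379.1]
tcp_rot: [3.141, 0.002, -0.261]
contact_force: [-0.1, -0.6, -0.9]
opening: 0.003
grasp_force: 0.0
clock: 7.92
eef_pos: [597.8, 145.0, 379.0]
tcp_rot: [3.14, 0.002, -0.259]
contact_force: [0.0, -0.1, -0.4]
opening: -0.004
grasp_force: 0.0
t 7.92 tip box xyz [ -2.2 275.4 357. ] rot [ 3.14e+00  2.00e-03 -2.59e-01] F [ 0.  -0.1 -0.4] open -0.0
```

```bash
python3 -m inch '[[0,0,0,0,0,0.95,1],[0,0,0,0,0,0.95,1],[0,0,0,0,0,0.95,1],[0,0,0,0,0,0.95,1],[0,0,0,0,0.5,0,1],[0,0,0,0,0.5,0,1],[0,0,0,0,0,0,1],[0,0,0,0,0,0,1]]'
python3 - <<'E'
from h import *;st()
from rig import grab_frame
import cv2
cv2.imwrite("pics/s4.png",grab_frame("side")["pixels"][60:280,130:430,::-1])
E
```

```text
clock: 8.58
eef_pos: [592.3, 119.3, 287.3]
tcp_rot: [-3.141, -0.002, -0.263]
contact_force: [-0.7, 0.4, -0.1]
opening: -0.001
grasp_force: 0.0
t 8.58 tip box xyz [ -1.  249.2 265.3] rot [-3.141e+00 -2.000e-03 -2.630e-01] F [-0.7  0.4 -0.1] open -0.0
```

View pics/s4.png

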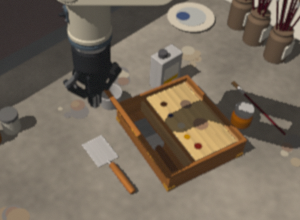

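The fingers stand outside the lid's edge (crop (95,95)) and the flap lies flat. Now push the lid.

```bash
python3 -m inch '[[0,0,0,0,0.4,0,1],[0,0,0,0,0.4,0,1],[0,0,0,0,0.4,0,1],[0,0,0,0,0.4,0,1],[0,0,0,0,0.4,0,1],[0,0,0,0,0.4,0,1],[0,0,0,0,0,0,1]]'
python3 -m inch '[[0,0,0,0,0.4,0,1],[0,0,0,0,0.4,0,1],[0,0,0,0,0.4,0,1],[0,0,0,0,0.4,0,1],[0,0,0,0,0,0,1]]'
python3 -c "from h import *;st()"
```

```text
clock: 9.22
eef_pos: [576.7, 61.7, 288.5]
tcp_rot: [-3.139, -0.003, -0.262]
contact_force: [-4.3, 2.2, 17.0]
opening: 0.001
grasp_force: 10.4
clock: 9.63
eef_pos: [567.0, 23.6, 293.3]
tcp_rot: [-3.138, -0.007, -0.262]
contact_force: [-18.1, 5.1, 54.9]
opening: -0.001
grasp_force: 28.3
t 9.63 tip box xyz [ -0.7 150.2 271.3] rot [-3.138 -0.007 -0.262] F [-18.1   5.1  54.9] open -0.0
```

A large upward force has built up: the lid's edge is rising into the gripper. Back off upwards and look.

```bash
python3 -m inch '[[0,0,0,0,0,-0.4,1],[0,0,0,0,0,-0.4,1],[0,0,0,0,0,-0.3,1],[0,0,0,0,0,0,1]]'
python3 - <<'E'
from h import *;st()
from rig import grab_frame
import cv2
f=grab_frame("side");cv2.imwrite("pics/s5.png",cv2.resize(f["pixels"][40:260,150:410,::-1],None,fx=2.2,fy=2.2))
for n,f in(("side",f),("top",grab_frame("top"))):
    p,ok=cloud(f);q=p[ok];l=np.array([box(a) for a in q[(q[:,2]>60)&(abs(q[:,0]-560)<300)&(abs(q[:,1])<350)]])
    for lo,hi in((-130,-70),(70,130)):
        s=l[(l[:,0]>lo)&(l[:,0]<hi)&(l[:,1]>70)&(l[:,1]<260)&(l[:,2]>85)&(l[:,2]<330)]
        if len(s)>20:
            print(n,lo,len(s),"y(z)",np.polyfit(s[:,2],s[:,1],1),"max",s.max(0).round())
E
```

```text
clock: 9.97
eef_pos: [566.3, 23.4, 314.4]
tcp_rot: [3.141, -0.002, -0.261]
contact_force: [1.2, 0.2, 1.1]
opening: 0.001
grasp_force: 0.0
t 9.97 tip box xyz [ -1.3 149.8 292.4] rot [ 3.141e+00 -2.000e-03 -2.610e-01] F [1.2 0.2 1.1] open 0.0
side -130 1046 y(z) [1.01516591e-02 1.30246376e+02] max [-70. 136. 312.]
side 70 515 y(z) [1.29324552e-02 1.29631260e+02] max [130. 136. 312.]
top -130 182 y(z) [5.75742640e-02 1.09464507e+02] max [-70. 133. 313.]
top 70 56 y(z) [ 0.2696952  44.61364357] max [129. 133. 312.]
```

View pics/s5.png

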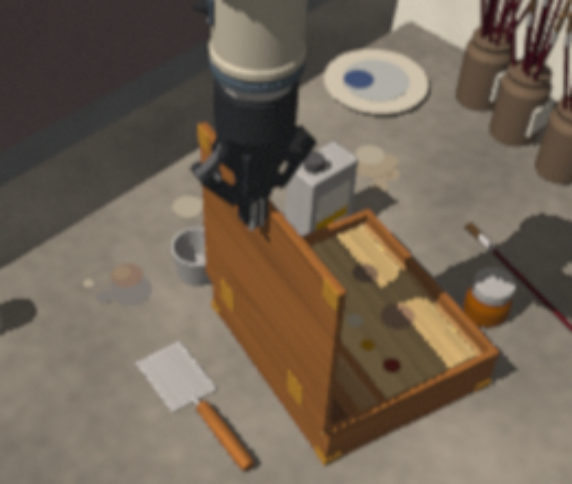

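The lid is now upright (edge at crop (200,125)–(340,290)), and the lid edge had met the knuckle bulge above the tips. I'll carry on with the tips only about 25 mm below the edge.

```bash
python3 -m inch '[[0,0,0,0,0.4,0.1,1],[0,0,0,0,0.46,0.1,1],[0,0,0,0,0.46,0.08,1],[0,0,0,0,0.46,0.08,1],[0,0,0,0,0.46,0.08,1],[0,0,0,0,0.3,0.08,1],[0,0,0,0,0,0,1]]'
python3 -c "from h import *;st()"
python3 -m inch '[[0,0,0,0,0.48,0.18,1],[0,0,0,0,0.48,0.18,1],[0,0,0,0,0.48,0.18,1],[0,0,0,0,0.48,0.18,1],[0,0,0,0,0.48,0.18,1],[0,0,0,0,0,0,1]]'
python3 -c "from h import *;st()"
```

```text
clock: 10.65
eef_pos: [548.6, -39.4, 299.3]
tcp_rot: [3.14, 0.001, -0.263]
contact_force: [0.3, 0.2, 0.3]
opening: 0.002
grasp_force: 0.0
t 10.65 tip box xyz [ -2.2  84.6 277.3] rot [ 3.14e+00  1.00e-03 -2.63e-01] F [0.3 0.2 0.3] open 0.0
clock: 11.15
eef_pos: [532.5, -97.5, 276.1]
tcp_rot: [3.14, 0.003, -0.262]
contact_force: [0.3, 0.3, -0.3]
opening: -0.002
grasp_force: 0.0
t 11.15 tip box xyz [ -2.7  24.3 254.1] rot [ 3.14e+00  3.00e-03 -2.62e-01] F [ 0.3  0.3 -0.3] open -0.0
```

```bash
cat >> h.py <<'E'
def lid():
    from rig import grab_frame
    for n in("side","top"):
        p,ok=cloud(grab_frame(n));q=p[ok];l=np.array([box(a) for a in q[(q[:,2]>60)&(abs(q[:,0]-560)<300)&(abs(q[:,1])<350)]])
        s=l[(l[:,0]>-135)&(l[:,0]<-70)&(l[:,1]>-140)&(l[:,1]<115)&(l[:,2]>73)&(l[:,2]<330)]
        print(n,len(s),"angle",np.median(np.arctan2(s[:,2]-75,120-s[:,1])).round(3) if len(s) else None)
E
python3 -c "from h import *;lid()"
```

```text
side 2013 angle 1.053
top 1095 angle 1.054
```

```bash
python3 -m inch '[[0,0,0,0,0.43,0.3,1],[0,0,0,0,0.43,0.3,1],[0,0,0,0,0.43,0.3,1],[0,0,0,0,0.39,0.42,1],[0,0,0,0,0.39,0.42,1],[0,0,0,0,0.39,0.42,1],[0,0,0,0,0,0,1]]'
python3 -m inch '[[0,0,0,0,0.3,0.49,1],[0,0,0,0,0.3,0.49,1],[0,0,0,0,0.3,0.49,1],[0,0,0,0,0.15,0.4,1],[0,0,0,0,0.15,0.4,1],[0,0,0,0,0.15,0.4,1],[0,0,0,0,0.15,0.4,1],[0,0,0,0,0,0,1]]'
python3 -c "from h import *;st();lid()"
```

```text
clock: 11.83
eef_pos: [516.1, -156.1, 220.6]
tcp_rot: [3.141, 0.004, -0.262]
contact_force: [0.3, -0.3, -0.4]
opening: 0.001
grasp_force: 0.0
clock: 12.5
eef_pos: [507.3, -190.9, 144.6]
tcp_rot: [-3.141, 0.003, -0.261]
contact_force: [-0.2, -0.5, -0.5]
opening: -0.001
grasp_force: 0.0
t 12.5 tip box xyz [ -3.  -72.5 122.6] rot [-3.141e+00  3.000e-03 -2.610e-01] F [-0.2 -0.5 -0.5] open -0.0
side 2025 angle 0.239
top 1807 angle 0.245
```

```bash
python3 -m inch '[[0,0,0,0,0.06,0.4,1],[0,0,0,0,0.06,0.4,1],[0,0,0,0,0.06,0.4,1],[0,0,0,0,0.06,0.3,1],[0,0,0,0,0,0.14,1],[0,0,0,0,0,0,1],[0,0,0,0,0,0,1]]'
python3 -m inch '[[0,0,0,0,0,0.06,1],[0,0,0,0,0,0,1],[0,0,0,0,0,0,1]]'; python3 -c "from h import *;st()"
```

```text
clock: 13.18
eef_pos: [506.7, -196.7, 105.4]
tcp_rot: [-3.141, 0.001, -0.261]
contact_force: [0.0, -0.9, -0.4]
opening: 0.0
grasp_force: 0.0
clock: 13.43
eef_pos: [507.0, -196.8, 104.5]
tcp_rot: [3.142, -0.0, -0.261]
contact_force: [-0.5, 0.1, 0.6]
opening: 0.003
grasp_force: 0.0
t 13.43 tip box xyz [ -1.7 -78.2  82.5] rot [ 3.142 -0.    -0.261] F [-0.5  0.1  0.6] open 0.0
```

```bash
python3 -m inch '[[0,0,0,0,0,0.1,1],[0,0,0,0,0,0,1],[0,0,0,0,0,0,1]]'
python3 -m inch '[[0,0,0,0,0,0.04,1],[0,0,0,0,0,0,1],[0,0,0,0,0,0,1]]'; python3 -c "from h import *;st()"
```

```text
clock: 13.68
eef_pos: [507.3, -196.9, 102.5]
tcp_rot: [3.141, -0.001, -0.261]
contact_force: [-1.7, -0.4, 6.7]
opening: -0.004
grasp_force: 3.8
clock: 13.93
eef_pos: [507.4, -197.0, 102.4]
tcp_rot: [3.141, -0.001, -0.261]
contact_force: [-4.8, 2.3, 19.4]
opening: -0.0
grasp_force: 9.4
t 13.93 tip box xyz [ -1.4 -78.3  80.4] rot [ 3.141e+00 -1.000e-03 -2.610e-01] F [-4.8  2.3 19.4] open -0.0
```

The lid is on the rim: tip at 80.4 mm with 19 N. Retreat and check.

```bash
python3 -m inch '[[0,0,0,0,0,-0.5,1],[0,0,0,0,0,-1,1],[0,0,0,0,0,-1,1],[0,0,0,0,0,-1,1],[0,0,0,0,0,-1,1],[0,0,0,0,0,-1,1],[0,0,0,0,0,0,1],[0,0,0,0,0,0,1]]'
python3 - <<'E'
from h import *;st();lid()
from rig import grab_frame
import cv2
a=grab_frame("side")
p,ok=cloud(a);q=p[ok];l=np.array([box(x) for x in q[(q[:,2]>60)&(abs(q[:,0]-560)<300)&(abs(q[:,1])<350)]])
for y in(-105,-50,0,50,105):
    s=l[(abs(l[:,1]-y)<10)&(abs(l[:,0])<130)&(l[:,2]<110)];print(y,np.median(s[:,2]).round(1))
cv2.imwrite("pics/s6.png",a["pixels"][:,:,::-1])
E
```

```text
clock: 14.6
eef_pos: [507.7, -197.1, 239.7]
tcp_rot: [3.141, -0.003, -0.261]
contact_force: [-0.6, 0.6, -0.1]
opening: -0.001
grasp_force: 0.0
t 14.6 tip box xyz [ -1.  -78.3 217.7] rot [ 3.141e+00 -3.000e-03 -2.610e-01] F [-0.6  0.6 -0.1] open -0.0
side 1831 angle 0.037
top 2050 angle 0.043
-105 79.6
-50 79.4
0 79.2
50 79.3
105 79.5
```

View pics/s6.png

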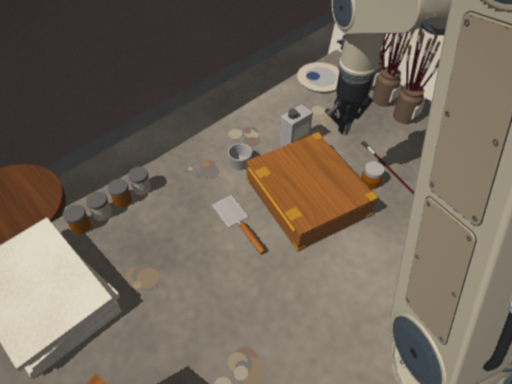

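The lid is shut flat: its top measures 79–80 mm all over, seen at (310,190). The knife, cup, can, jar and brush are where they started, and the arm is clear of everything.

```bash
python3 -c "
from rig import r
print(r.sign_off())"
```

```text
the job is handed in; nothing more can be done
None
```

The paint box is closed: flap pushed flat first, then the lid shut flat on the rim, in about 15 s of the 64 s and with nothing around the box visibly moved; partway, the lid's edge pressed on the gripper's fingers until the wrist read about 58 N (limit 120 N), and if the gripper's body took that load it would exceed the 40 N body limit.

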